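# Sort the iron coasters by the feel of their feet

## Robot

A 7-joint arm with a two-finger parallel gripper is mounted at the origin on the work surface. World frame = base frame: x ahead of the robot, y to its left, z up, the work surface at z = 0. Lengths are in m, angles in rad, forces in N, time in s.
With the tool pointing down it reaches from about 0.4 to 0.85 m from the base axis. Payload 10.4 kg.
Tool frame: the origin (TCP) lies on the centre line of the jaws, within the pads' length; the fingertips stand 22 mm ahead of it and the grasp point (between the pads) lies 3 mm ahead of it; z points along the fingers, y is the direction in which the jaws open and shut (so a half turn about z gives the same grasp; the last joint's range is limited). The gripper opens to 85 mm and grips with 20 to 120 N. Pads are 22 mm wide; open, the fingers measure 114 mm over their backs; the gripper's body (76 mm by 85 mm) begins 54 mm behind the grasp point. The pads swing forward as they close: fully open they stand 13 mm farther back than shut.
Start: joints at [1.301, 0.332, -0.065, 1.46, 0.022, 1.35, -0.088], TCP at [0.153, -0.606, 0.253] pointing down, gripper open.
Joint ranges: [-2.6, 2.6], [-0.5, 2.12], [-1.47, 1.34], [0.16, 2.42], [-1.27, 4.41], [0.06, 2.06], [-2.6, 2.6]. Speed limits (rad/s): [2.22, 2.22, 2.79, 2.79, 3.14, 3.14, 3.14].

## Interface

Orientations are given as a unit quaternion [x, y, z, w].
In Python, from workcell import manip gives the robot as it stands. The module is installed in compiled form; this text tells all that it offers.
- The arm moves only by the shell command python3 -m crank 'ROWS' [FORCE]. ROWS is JSON, a list of rows, each a list of 3 entries, a list of its own where there are three numbers: the opening, from -1 (shut) to 1 (fully open), then the shift along the tool's x, y, z normalised to -1 to 1, where 1 is 80 mm, then the turn, a rotation vector about the tool's x, y, z normalised to -1 to 1, where 1 is pi/4 rad. In form: [[jaw, [tx, ty, tz], [ax, ay, az]], ...]. A call has exactly 5 rows; each row shifts and turns the commanded pose from where the row before left it, along the tool's axes as they then stand; what a row does not reach is not made up. A row lasts 1/10 s, in which the tool goes at most 50 mm and 8.59 degrees, less where a joint would pass 70% of its speed; a pose out of reach is approached as far as the arm can. A call with a number of a shift or a turn outside -1 to 1 is refused whole. A call with a gripper value outside its range is refused whole. The fingers move at their own pace and stop on an object; FORCE is the grip in N (left out, the last holds). Time passes only in rows, so rows that do not move let the fingers close, or fill a call up. It gives the time, the measured TCP pose, the force and the opening at its end, in the units of the state.
- manip.get_obs(): the state, without advancing time (a new reading comes with each control period).
- manip.camera(name): name is "scene" or "top" or "wrist"; returns the picture (420x560x3 uint8, blue, green, red); there is no depth.
- manip.camera_info(name): a dict with "K" (3x3 intrinsics, pixels), "camera_from_world" (4x4, takes a point from world to camera coordinates); the wrist camera has in their place "mount" (4x4, takes a point from camera to tool coordinates, whose origin is the TCP and whose axes are the flange's). Camera axes: x right, y down, z forward; pixel columns grow to the right and rows downward; lengths in m; the calibration is good to about 2 mm. A picture is of the moment at which its call begins: read the wrist's pose just before it. camera_info takes no time and is no camera call.
- manip.hand_in(): hands the job in, once; it reports no verdict.
The state is a dict: "clock": time; "joint_pos": joint angles; "joint_velocities": joint speeds; "tau": joint torques, N m; "position": TCP position; "ee_rot": TCP orientation; "ft_force": force on the tool from outside, world axes, zero at the start; "torque": the same for the moment, N m; "grip_width": opening from 0.0 (shut) to 1.0 (fully open).
Only numpy, scipy, OpenCV 4.12 (cv2) and the standard library are available. Lean on these libraries where they do the work, as an engineer would, in place of code of your own. Each camera call takes 0.05 s, during which the arm holds its last target.

## Task

The three iron coasters look alike, but some have a smooth foot and some a rough one that scratches the bench, at least one of each. Drag each along the bench to feel which it is, never lifting it, and slide the smooth ones wholly onto the cork sheet and the rough ones wholly into the open-fronted wooden tray, to be filed down. Leave all flat on the bench and the toys and the bowl undisturbed.

Things in the scene. Friction and masses are not known exactly. Their poses are not given: they have to be found in the camera images.
- card_left: thin cardboard square, 120 x 120 mm, fixed flat on the bench without a step, marking where the left one of three like coasters stands at the start, exactly centred; origin at its centre. COASTER: dark cast iron, a shallow round dish 100 mm across, 26 mm high, 0.8 kg; round hollow 84 mm across, hollow's floor 12 mm above the bench, rim 8 mm thick
- card_middle: like card_left, under the middle coaster at the start; origin at its centre. Closed fingers let down into a coaster's hollow (not pressing on its floor) can tow it any way by the inside of its rim; the coaster's own position is not reported, but follows the fingers
- card_right: like card_left, under the right-hand coaster at the start; origin at its centre. A coaster's foot, which cannot be seen, is either smooth or rough: over bench, card, cork or tray a smooth one drags with about 1.2 N (0.8 to 1.6 N), a rough one with about 6.5 N (5 to 8.5 N). Which is which changes each time
- mat: plain rectangular cork sheet, 180 mm (its x, away from the robot) by 250 mm (its y), 1 mm thin, lying flat and fixed on the bench without any step to slide over; room for two coasters side by side along y. Origin at its centre on the bench top. It lies left or right, beside the tray, farther from the robot than the coasters
- tray: open-fronted wooden tray fixed on the bench, floor 180 mm (its x) by 250 mm (its y), level with the bench (no step), a wooden fence 26 mm high and 12 mm thick round the floor on three sides: far (+x), left (+y) and right (-y); the side towards the robot (-x) is open. Room for two coasters side by side along y. Origin at the floor's centre on the bench top
- domino_1: wooden domino, 80 x 40 x 10 mm, lying flat on the right; origin under its centre; bystander
- domino_2: wooden domino, 80 x 40 x 10 mm, lying flat on the left; origin under its centre; bystander
- phone: plastic toy phone, 150 x 80 x 55 mm, on the left; origin under its centre; bystander
- bowl: white ceramic bowl, 140 mm across, 60 mm high, on the right; origin under its centre; bystander
- watering_can: blue plastic toy watering can, 190 mm long, 120 mm high, on the left; origin under its body's centre; bystander
- car: small aluminium toy car, 100 x 52 x 53 mm, at the back; origin under its centre; bystander

How it is judged:
By the outcome, as a careful person would: the job done as asked, in the order asked, and still so for the second after the job is handed in, with the robot touching nothing.
It also fails if it takes over 70 s, if anything falls off the work surface, if the arm or the gripper's body presses on something with over 40 N, if the wrist force passes 120 N, or if a joint passes its speed limit or range.

## Working session

There is one attempt and no reset: what is moved stays moved. The work goes in short steps, Python scripts to look and compute and a shell command to move; the robot and the scene stay as the last step left them, time stands still between calls to the robot, and variables do not carry over. Pictures are saved under pics/ and viewed, and the job is handed in when it is done.

```bash
mkdir -p pics; python3 - <<'E'
from workcell import manip
import cv2
for n in("scene","top"):
    i=manip.camera(n); cv2.imwrite(f"pics/{n}0.png",i)
o=manip.get_obs(); print({k:o[k] for k in("clock","position","ee_rot","ft_force","grip_width")})
print(manip.camera_info("top"))
E
```

```text
{'clock': 0.1, 'position': array([ 0.15261504, -0.60576861,  0.25260247]), 'ee_rot': array([ 9.92391624e-01,  1.23119684e-01, -1.22467394e-04, -6.27060531e-04]), 'ft_force': array([ 0.64709166,  0.29336531, -0.22245485]), 'grip_width': 0.997939190028386}
{'K': array([[415.5582605 ,   0.        , 282.53801843],
       [  0.        , 415.5582605 , 200.87748028],
       [  0.        ,   0.        ,   1.        ]]), 'camera_from_world': array([[ 0.02594876, -0.99917358,  0.03128618, -0.03811273],
       [-0.98235743, -0.03128529, -0.18437762,  0.58917965],
       [ 0.18520405, -0.02594984, -0.9823574 ,  0.99547796],
       [ 0.        ,  0.        ,  0.        ,  1.        ]])}
```

View pics/top0.png

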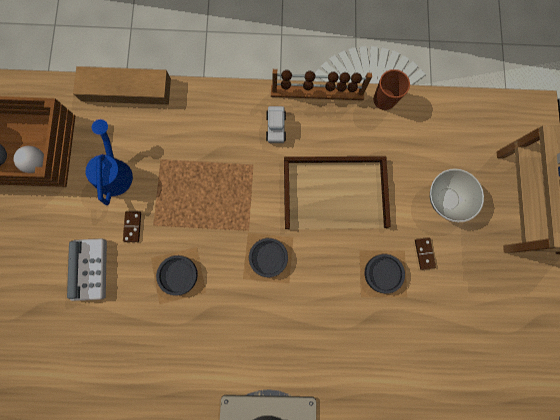

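View pics/scene0.png

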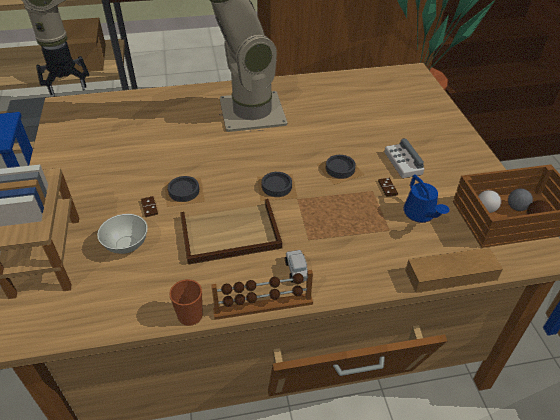

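The top view shows the coasters at about (177,275), (268,258) and (385,273). The cork spans about (154–253, 161–230) and the tray floor about (288–386, 161–229). The toys sit clear of these. Next I'll convert the pixels to positions.

```bash
cat > h.py <<'E'
from workcell import manip
import cv2, numpy as np
def px2w(name,uv,z=0):
    c=manip.camera_info(name);K=c["K"];T=c["camera_from_world"]
    R=T[:3,:3];o=-R.T@T[:3,3]
    uv=np.atleast_2d(uv).astype(float)
    d=(np.linalg.inv(K)@np.c_[uv,np.ones(len(uv))].T).T@R
    return o+d*((z-o[2])/d[:,2])[:,None]
def blobs(img):
    # dark iron coasters: centre of enclosing ellipse of dark bluish-grey pixels
    hsv=cv2.cvtColor(img,cv2.COLOR_BGR2HSV)
    m=((img.max(2)<85)&(img[:,:,0].astype(int)>=img[:,:,2].astype(int)-8)).astype(np.uint8)*255
    m=cv2.morphologyEx(m,cv2.MORPH_CLOSE,np.ones((5,5)))
    m=cv2.morphologyEx(m,cv2.MORPH_OPEN,np.ones((5,5)))
    cs,_=cv2.findContours(m,cv2.RETR_EXTERNAL,cv2.CHAIN_APPROX_NONE)
    return [cv2.fitEllipse(c) for c in cs if cv2.contourArea(c)>500]
E
python3 - <<'E'
from h import *
np.set_printoptions(precision=4,suppress=True)
i=cv2.imread("pics/top0.png")
for e in blobs(i): print("ell",np.round(e[0],1),np.round(e[1],1),px2w("top",e[0],.02)[0])
print("mat",px2w("top",[[160,161],[253,163],[250,230],[154,228]]))
print("tray",px2w("top",[[290,161],[383,161],[386,229],[288,229]]))
print("tray tops",px2w("top",[[284,157],[388,157],[391,228],[284,228]],.026))
print("toys",px2w("top",[[278,106],[276,144],[132,226],[417,240],[435,268],[432,195],[110,190],[105,270]],.01))
big=cv2.resize(i[140:310,60:500],None,fx=1.8,fy=1.8,interpolation=cv2.INTER_CUBIC); cv2.imwrite("pics/top0z.png",big)
E
```

```text
ell [176.5 275.1] [38.  40.2] [0.3987 0.2394 0.02  ]
ell [384.5 273.4] [37.3 39.6] [ 0.4167 -0.287   0.02  ]
ell [268.  257.3] [37.3 38. ] [0.4493 0.0112 0.02  ]
ell [116.7 182.6] [22.5 45. ] [0.6314 0.411  0.02  ]
mat [[0.699  0.3096 0.    ]
 [0.7021 0.06   0.    ]
 [0.52   0.0608 0.    ]
 [0.5179 0.3107 0.    ]]
tray [[ 0.7112 -0.0399  0.    ]
 [ 0.7202 -0.2944  0.    ]
 [ 0.5334 -0.2989  0.    ]
 [ 0.5256 -0.0389  0.    ]]
tray tops [[ 0.7141 -0.0227  0.026 ]
 [ 0.724  -0.3009  0.026 ]
 [ 0.5331 -0.3047  0.026 ]
 [ 0.5248 -0.0275  0.026 ]]
toys [[ 0.8643 -0.0029  0.01  ]
 [ 0.7547 -0.0005  0.01  ]
 [ 0.5203  0.3645  0.01  ]
 [ 0.5055 -0.3774  0.01  ]
 [ 0.4342 -0.422   0.01  ]
 [ 0.6273 -0.4221  0.01  ]
 [ 0.6132  0.4302  0.01  ]
 [ 0.4067  0.4217  0.01  ]]
```

View pics/top0z.png

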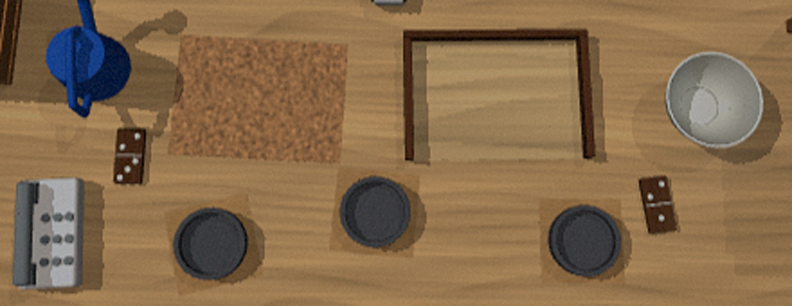

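```bash
python3 -m crank '[[-1,[0,0,0],[0,0,0.157]],[-1,[0,0,0],[0,0,0.157]],[-1,[0.35,-0.44,0],[0,0,0]],[-1,[0.35,-0.44,0],[0,0,0]],[-1,[0.35,-0.44,0],[0,0,0]]]' 20; python3 -m crank '[[-1,[0.35,-0.44,0.2],[0,0,0]],[-1,[0.35,-0.44,0.2],[0,0,0]],[-1,[0.35,-0.44,0.2],[0,0,0]],[-1,[0.35,-0.44,0.2],[0,0,0]],[-1,[0.35,-0.44,0.2],[0,0,0]]]'
```

```text
clock: 0.6
position: [0.2373, -0.4989, 0.2528]
ee_rot: [1.0, -0.0, -0.0, -0.0]
ft_force: [1.0, 0.3, 1.0]
grip_width: 0.141
clock: 1.1
position: [0.3773, -0.3228, 0.1727]
ee_rot: [1.0, -0.0, -0.0, 0.0]
ft_force: [1.2, -0.4, 0.0]
grip_width: -0.001
```

```bash
python3 -m crank '[[-1,[0.25,-0.225,0.1],[0,0,0]],[-1,[0.25,-0.225,0.1],[0,0,0]],[-1,[0,0,0.1],[0,0,0]],[-1,[0,0,0],[0,0,0]],[-1,[0,0,0],[0,0,0]]]'; python3 - <<'E'
from h import *
np.set_printoptions(precision=4,suppress=True)
print(manip.get_obs()["position"]); c=manip.camera_info("wrist");print(c["K"],c["mount"])
cv2.imwrite("pics/w1.png",manip.camera("wrist"))
E
```

```text
clock: 1.6
position: [0.4158, -0.2893, 0.1492]
ee_rot: [1.0, -0.001, -0.0, 0.0]
ft_force: [-0.1, -0.2, -0.1]
grip_width: 0.001
[ 0.4158 -0.2893  0.1492]
[[309.3455   0.     282.552 ]
 [  0.     309.3455 207.3264]
 [  0.       0.       1.    ]] [[ 0.0002 -0.945  -0.327   0.0842]
 [ 1.      0.0002  0.0001  0.0003]
 [-0.     -0.327   0.945  -0.121 ]
 [ 0.      0.      0.      1.    ]]
```

View pics/w1.png

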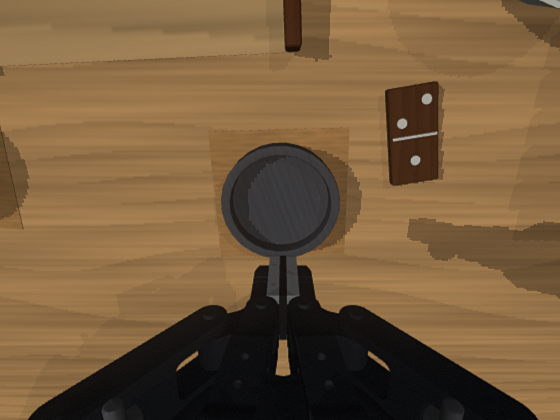

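The wrist view shows the coaster rim centred near (281,200) and the closed fingertips near (284,262). I'll work out the world position.

```bash
cat >> h.py <<'E'
def wpx(uv,z,pos):
    # tool pointing down, tool x = world x
    c=manip.camera_info("wrist");K=c["K"];M=c["mount"];R=np.diag([1.,-1,-1])
    o=np.array(pos)+R@M[:3,3]
    uv=np.atleast_2d(uv).astype(float)
    d=(R@M[:3,:3]@np.linalg.inv(K)@np.c_[uv,np.ones(len(uv))].T).T
    return o+d*((z-o[2])/d[:,2])[:,None]
E
python3 - <<'E'
from h import *
np.set_printoptions(precision=4,suppress=True)
p=[.4158,-.2893,.1492]
print(wpx([[222,202],[340,202],[281,143],[281,257],[281,200]],.026,p))
print("card",wpx([[210,130],[349,127],[352,255],[216,262]],0,p))
print("fence front R",wpx([[285,50],[300,50]],.026,p), wpx([[0,66],[280,52]],0,p))
print("domino",wpx([[390,185],[439,178],[386,91]],.01,p))
E
```

```text
[[ 0.4201 -0.2394  0.026 ]
 [ 0.4201 -0.3374  0.026 ]
 [ 0.4685 -0.2884  0.026 ]
 [ 0.369  -0.2883  0.026 ]
 [ 0.4219 -0.2884  0.026 ]]
card [[ 0.476  -0.2279  0.    ]
 [ 0.4785 -0.346   0.    ]
 [ 0.3572 -0.3575  0.    ]
 [ 0.3495 -0.2241  0.    ]]
fence front R [[ 0.5337 -0.2914  0.026 ]
 [ 0.5337 -0.302   0.026 ]] [[ 0.5258 -0.0641  0.    ]
 [ 0.5359 -0.2876  0.    ]]
domino [[ 0.4304 -0.3829  0.01  ]
 [ 0.4367 -0.4245  0.01  ]
 [ 0.5069 -0.3711  0.01  ]]
```

The middle coaster blocks the lane to the cork, so I'll do that one first.

```bash
python3 -m crank '[[-1,[0.06,-0.54,0],[0,0,0]],[-1,[0.06,-0.54,0],[0,0,0]],[-1,[0.06,-0.54,0],[0,0,0]],[-1,[0.06,-0.54,0],[0,0,0]],[-1,[0.06,-0.54,0],[0,0,0]]]'; python3 -m crank '[[-1,[0.06,-0.54,0],[0,0,0]],[-1,[0.06,-0.54,0],[0,0,0]],[-1,[0,0,0],[0,0,0]],[-1,[0,0,0],[0,0,0]],[-1,[0,0,0],[0,0,0]]]'; python3 - <<'E'
from h import *
print(manip.get_obs()["position"],manip.get_obs()["ft_force"])
cv2.imwrite("pics/w2.png",manip.camera("wrist"))
E
```

```text
clock: 2.15
position: [0.4406, -0.0719, 0.15]
ee_rot: [1.0, -0.001, 0.001, 0.001]
ft_force: [1.2, -0.5, -0.3]
grip_width: -0.002
clock: 2.65
position: [0.4502, 0.0124, 0.1495]
ee_rot: [1.0, -0.001, 0.0, 0.0]
ft_force: [-0.1, -0.1, -0.1]
grip_width: -0.001
[0.45024194 0.01240131 0.14948193] [-0.09756391 -0.07449083 -0.09392365]
```

View pics/w2.png

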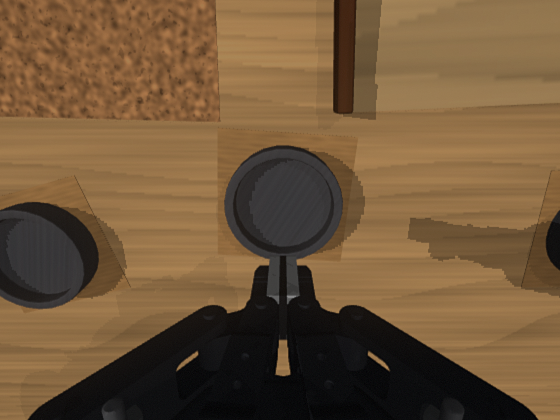

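The coaster rim is centred near (283,203), directly below the tool, with the fence tip at (343,112) and the cork's front-right corner at (220,121). Next I'll lower the fingers into the hollow.

```bash
python3 -m crank '[[-1,[0,0,0.42],[0,0,0]],[-1,[0,0,0.42],[0,0,0]],[-1,[0,0,0.3],[0,0,0]],[-1,[0,0,0.22],[0,0,0]],[-1,[0,0,0],[0,0,0]]]'; python3 - <<'E'
from h import *
np.set_printoptions(precision=4,suppress=True)
p=[.4502,.0124,.1495]
print("mat corner",wpx([[220,121],[0,118],[217,0]],0,p));print("fenceL",wpx([[334,111],[354,111]],.026,p),wpx([[355,0]],.026,p))
print(wpx([[225,203],[343,203]],.026,p))
E
```

```text
clock: 3.2
position: [0.4486, 0.0127, 0.0386]
ee_rot: [1.0, -0.001, -0.002, -0.0]
ft_force: [-0.1, -0.2, 0.1]
grip_width: 0.006
mat corner [[0.5178 0.0648 0.    ]
 [0.5202 0.2497 0.    ]
 [0.6055 0.0613 0.    ]]
fenceL [[ 0.5267 -0.0268  0.026 ]
 [ 0.5267 -0.0419  0.026 ]] [[ 0.5987 -0.0371  0.026 ]]
[[ 0.4535  0.0599  0.026 ]
 [ 0.4536 -0.0383  0.026 ]]
```

```bash
python3 -m crank '[[-1,[0,-0.12,0],[0,0,0]],[-1,[0,-0.12,0],[0,0,0]],[-1,[0,-0.12,0],[0,0,0]],[-1,[0,-0.06,0],[0,0,0]],[-1,[0,-0.06,0],[0,0,0]]]'; python3 -m crank '[[-1,[0,-0.06,0],[0,0,0]],[-1,[0,-0.06,0],[0,0,0]],[-1,[0,-0.06,0],[0,0,0]],[-1,[0,-0.06,0],[0,0,0]],[-1,[0,-0.06,0],[0,0,0]]]'
```

```text
clock: 3.7
position: [0.4511, 0.0511, 0.0416]
ee_rot: [1.0, -0.0, 0.001, 0.001]
ft_force: [-0.8, -11.0, 9.9]
grip_width: 0.002
clock: 4.2
position: [0.4512, 0.0748, 0.0415]
ee_rot: [1.0, -0.001, 0.001, 0.001]
ft_force: [1.1, -9.6, 9.0]
grip_width: -0.002
```

```bash
python3 - <<'E'
from h import *
print(manip.get_obs()["position"],manip.get_obs()["ft_force"],manip.get_obs()["torque"])
a=manip.camera("wrist")[120:420,120:440];b=manip.camera("top")[140:310,60:340]
cv2.imwrite("pics/w3.png",np.hstack([cv2.resize(a,(400,375)),cv2.resize(b,(400,375))]))
E
```

```text
[0.45123825 0.07476944 0.04154211] [ 1.08139523 -9.61838509  8.95172359] [-2.1607243  -0.02840245  0.02597724]
```

View pics/w3.png

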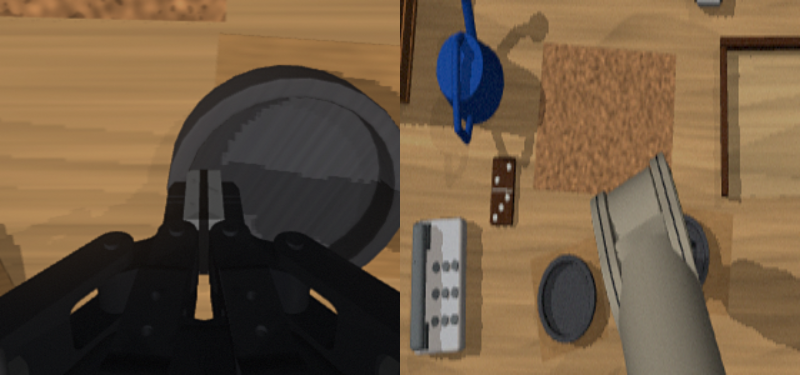

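The fingers sit inside the hollow against its left wall. The vertical force is 9 N, so they may be riding the corner between wall and floor. I'll back off a little, raise slightly and drag again for a cleaner reading.

```bash
python3 -m crank '[[-1,[0,0.06,0],[0,0,0]],[-1,[0,0.04,-0.02],[0,0,0]],[-1,[0,0,-0.01],[0,0,0]],[-1,[0,0,0],[0,0,0]],[-1,[0,0,0],[0,0,0]]]'; python3 -m crank '[[-1,[0,-0.06,0],[0,0,0]],[-1,[0,-0.06,0],[0,0,0]],[-1,[0,-0.06,0],[0,0,0]],[-1,[0,-0.06,0],[0,0,0]],[-1,[0,-0.06,0],[0,0,0]]]'
```

```text
clock: 4.8
position: [0.4501, 0.0684, 0.0428]
ee_rot: [1.0, 0.0, -0.0, 0.0]
ft_force: [-1.3, 0.1, 0.2]
grip_width: -0.002
clock: 5.3
position: [0.4501, 0.0923, 0.0428]
ee_rot: [1.0, -0.0, -0.0, 0.0]
ft_force: [0.6, -5.0, 0.2]
grip_width: -0.0
```

The reading is now clean at 5.0 N with no vertical load, so the middle coaster is rough. I'll tow it right and then into the tray's right half.

```bash
python3 -m crank '[[-1,[0,0.25,0],[0,0,0]],[-1,[0,0.25,0],[0,0,0]],[-1,[0,0.12,0],[0,0,0]],[-1,[0,0.18,0],[0,0,0]],[-1,[0,0.2,0],[0,0,0]]]'; python3 -m crank '[[-1,[0,0.25,0],[0,0,0]],[-1,[0,0.25,0],[0,0,0]],[-1,[0,0.25,0],[0,0,0]],[-1,[0,0.25,0],[0,0,0]],[-1,[0,0.25,0],[0,0,0]]]';python3 -m crank '[[-1,[0,0.25,0],[0,0,0]],[-1,[0,0.25,0],[0,0,0]],[-1,[0,0.25,0],[0,0,0]],[-1,[0,0.25,0],[0,0,0]],[-1,[0,0.2,0],[0,0,0]]]'
```

```text
clock: 5.8
position: [0.4505, 0.0138, 0.043]
ee_rot: [1.0, 0.001, 0.0, -0.001]
ft_force: [0.3, 5.7, -2.0]
grip_width: 0.002
clock: 6.3
position: [0.4507, -0.0862, 0.043]
ee_rot: [1.0, 0.001, 0.0, -0.001]
ft_force: [0.9, 4.9, 0.4]
grip_width: 0.0
clock: 6.8
position: [0.451, -0.1825, 0.043]
ee_rot: [1.0, 0.001, 0.0, -0.001]
ft_force: [0.3, 6.7, 3.3]
grip_width: 0.001
```

```bash
python3 -m crank '[[-1,[0.25,0.09,0],[0,0,0]],[-1,[0.25,0.09,0],[0,0,0]],[-1,[0.25,0.06,0],[0,0,0]],[-1,[0.25,0.06,0],[0,0,0]],[-1,[0.25,0.06,0],[0,0,0]]]'; python3 -m crank '[[-1,[0.25,0.06,0],[0,0,0]],[-1,[0.25,0.06,0],[0,0,0]],[-1,[0.25,0.06,0],[0,0,0]],[-1,[0.25,0.03,0],[0,0,0]],[-1,[0.12,0,0],[0,0,0]]]'; python3 - <<'E'
from h import *
print(manip.get_obs()["position"],manip.get_obs()["ft_force"])
b=manip.camera("wrist")[0:340];a=manip.camera("top")[130:310,240:480]
cv2.imwrite("pics/t4.png",np.hstack([cv2.resize(a,(400,300)),cv2.resize(b,(400,300))]))
E
```

```text
clock: 7.3
position: [0.55, -0.211, 0.0423]
ee_rot: [1.0, 0.0, -0.002, -0.001]
ft_force: [-7.1, 2.4, 3.9]
grip_width: 0.001
clock: 7.8
position: [0.6405, -0.2282, 0.0422]
ee_rot: [1.0, 0.0, -0.001, -0.001]
ft_force: [-7.9, -0.1, 5.3]
grip_width: -0.002
[ 0.64050078 -0.22822162  0.04224992] [-7.91507059 -0.13762195  5.26698792]
```

View pics/t4.png

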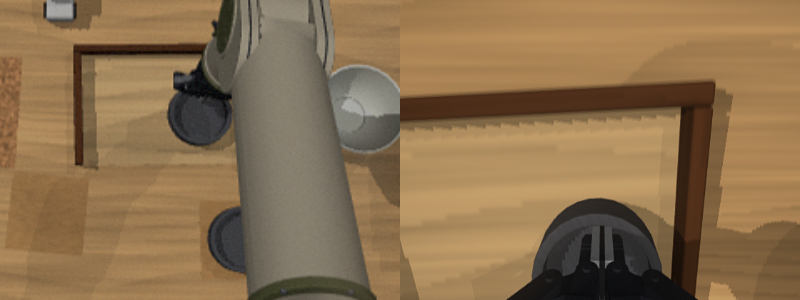

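The coaster is in the tray's right half, at about (.612,-.22). I'll back off, lift out and go to the right-hand coaster.

```bash
python3 -m crank '[[-1,[-0.15,0,0],[0,0,0]],[-1,[-0.1,0,0],[0,0,0]],[-1,[0,0,-0.2],[0,0,0]],[-1,[0,0,-0.4],[0,0,0]],[-1,[0,0,-0.4],[0,0,0]]]'; python3 -m crank '[[-1,[-0.5,0.17,0],[0,0,0]],[-1,[-0.5,0.17,0],[0,0,0]],[-1,[-0.5,0.17,0],[0,0,0]],[-1,[-0.5,0.17,0],[0,0,0]],[-1,[-0.5,0.17,0],[0,0,0]]]';python3 -m crank '[[-1,[0,0,0],[0,0,0]],[-1,[0,0,0],[0,0,0]],[-1,[0,0,0],[0,0,0]],[-1,[0,0,0],[0,0,0]],[-1,[0,0,0],[0,0,0]]]'; python3 - <<'E'
from h import *
print(manip.get_obs()["position"],manip.get_obs()["ft_force"])
b=manip.camera("wrist");a=manip.camera("top")[130:310,240:480]
cv2.imwrite("pics/t5.png",np.hstack([cv2.resize(a,(400,300)),cv2.resize(b,(400,300))]))
E
```

```text
clock: 8.4
position: [0.6199, -0.229, 0.1251]
ee_rot: [1.0, 0.0, 0.0, -0.0]
ft_force: [0.5, -0.7, -0.2]
grip_width: -0.001
clock: 8.9
position: [0.4188, -0.2977, 0.1244]
ee_rot: [1.0, 0.0, 0.001, 0.001]
ft_force: [0.5, -0.8, -0.2]
grip_width: -0.0
clock: 9.4
position: [0.4208, -0.2966, 0.123]
ee_rot: [1.0, 0.001, 0.0, -0.0]
ft_force: [0.1, -0.0, -0.4]
grip_width: 0.001
[ 0.4207736  -0.29657579  0.12297681] [ 0.11717274 -0.04808461 -0.44664191]
```

View pics/t5.png

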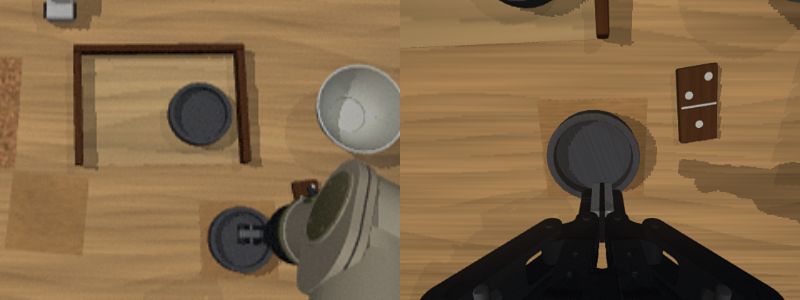

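The middle coaster lies wholly in the tray. The right-hand coaster is untouched on its card, so I'll lower into it.

```bash
python3 -m crank '[[-1,[0,-0.1,0.2],[0,0,0]],[-1,[0,0,0.35],[0,0,0]],[-1,[0,0,0.28],[0,0,0]],[-1,[0,0,0.17],[0,0,0]],[-1,[0,0,0],[0,0,0]]]'; python3 -m crank '[[-1,[0,-0.12,0],[0,0,0]],[-1,[0,-0.12,0],[0,0,0]],[-1,[0,-0.06,0],[0,0,0]],[-1,[0,-0.06,0],[0,0,0]],[-1,[0,-0.06,0],[0,0,0]]]';python3 -m crank '[[-1,[0,-0.06,0],[0,0,0]],[-1,[0,-0.06,0],[0,0,0]],[-1,[0,-0.06,0],[0,0,0]],[-1,[0,-0.06,0],[0,0,0]],[-1,[0,-0.06,0],[0,0,0]]]'
```

```text
clock: 10.0
position: [0.419, -0.2884, 0.0413]
ee_rot: [1.0, 0.0, -0.001, -0.001]
ft_force: [-0.2, -0.1, 0.1]
grip_width: 0.003
clock: 10.5
position: [0.42, -0.2553, 0.0434]
ee_rot: [1.0, 0.0, 0.0, 0.0]
ft_force: [-0.5, -0.4, -0.4]
grip_width: 0.001
clock: 11.0
position: [0.4199, -0.2314, 0.043]
ee_rot: [1.0, 0.0, 0.0, 0.0]
ft_force: [0.2, -2.5, 1.8]
grip_width: 0.0
```

```bash
python3 -m crank '[[-1,[0,-0.1,-0.01],[0,0,0]],[-1,[0,-0.1,0],[0,0,0]],[-1,[0,-0.1,0],[0,0,0]],[-1,[0,-0.1,0],[0,0,0]],[-1,[0,-0.1,0],[0,0,0]]]'; python3 -m crank '[[-1,[0,-0.1,0],[0,0,0]],[-1,[0,-0.1,0],[0,0,0]],[-1,[0,-0.1,0],[0,0,0]],[-1,[0,-0.1,0],[0,0,0]],[-1,[0,-0.1,0],[0,0,0]]]';python3 - <<'E'
from h import *
print(manip.get_obs()["position"],manip.get_obs()["ft_force"])
b=manip.camera("wrist");a=manip.camera("top")[130:310,240:480]
cv2.imwrite("pics/t6.png",np.hstack([cv2.resize(a,(400,300)),cv2.resize(b,(400,300))]))
E
```

```text
clock: 11.5
position: [0.4197, -0.1908, 0.0436]
ee_rot: [1.0, 0.0, -0.0, -0.0]
ft_force: [0.2, -2.9, -1.1]
grip_width: -0.002
clock: 12.0
position: [0.4198, -0.1509, 0.0437]
ee_rot: [1.0, 0.0, -0.0, 0.0]
ft_force: [0.2, -1.6, -0.9]
grip_width: 0.003
[ 0.41980673 -0.15093813  0.04369472] [ 0.1747513  -1.58196785 -0.93321144]
```

View pics/t6.png

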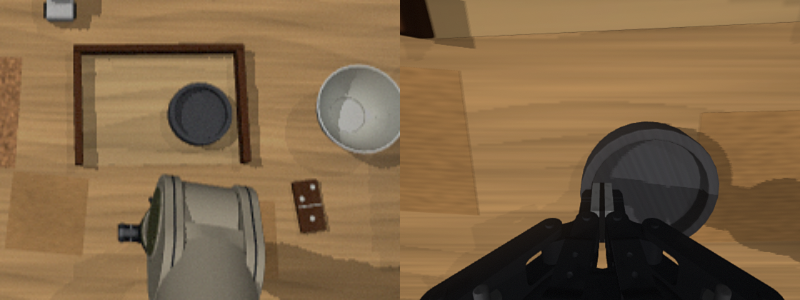

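The right-hand coaster follows at 1.6 N, so it's smooth. I'll tow it left along x≈.42 and then onto the cork's right half.

```bash
python3 -m crank '[[-1,[0,-0.2,0],[0,0,0]],[-1,[0,-0.25,0],[0,0,0]],[-1,[0,-0.25,0],[0,0,0]],[-1,[0,-0.25,0],[0,0,0]],[-1,[0,-0.25,0],[0,0,0]]]'; python3 -m crank '[[-1,[0,-0.25,0],[0,0,0]],[-1,[0,-0.25,0],[0,0,0]],[-1,[0,-0.25,0],[0,0,0]],[-1,[0,-0.25,0],[0,0,0]],[-1,[0,-0.25,0],[0,0,0]]]';python3 -m crank '[[-1,[0,-0.25,0],[0,0,0]],[-1,[0,-0.22,0],[0,0,0]],[-1,[0,-0.2,0],[0,0,0]],[-1,[0.05,-0.15,0],[0,0,0]],[-1,[0.1,-0.1,0],[0,0,0]]]'
```

```text
clock: 12.6
position: [0.4198, -0.0553, 0.0438]
ee_rot: [1.0, -0.0, 0.0, 0.0]
ft_force: [0.7, -2.5, -0.3]
grip_width: -0.002
clock: 13.1
position: [0.4198, 0.0447, 0.0438]
ee_rot: [1.0, -0.0, 0.0, 0.0]
ft_force: [0.4, -2.6, 0.2]
grip_width: -0.003
clock: 13.6
position: [0.4314, 0.1185, 0.0436]
ee_rot: [1.0, 0.0, -0.0, 0.0]
ft_force: [-1.1, -1.9, 0.5]
grip_width: -0.005
```

```bash
python3 -m crank '[[-1,[0.18,-0.04,0],[0,0,0]],[-1,[0.2,-0.04,0],[0,0,0]],[-1,[0.25,-0.03,0],[0,0,0]],[-1,[0.25,-0.03,0],[0,0,0]],[-1,[0.25,-0.03,0],[0,0,0]]]'; python3 -m crank '[[-1,[0.25,-0.03,0],[0,0,0]],[-1,[0.25,0,0],[0,0,0]],[-1,[0.25,0,0],[0,0,0]],[-1,[0.25,0,0],[0,0,0]],[-1,[0.2,0,0],[0,0,0]]]';python3 -m crank '[[-1,[0.12,0,0],[0,0,0]],[-1,[0.08,0,0],[0,0,0]],[-1,[0.04,0,0],[0,0,0]],[-1,[0,0,0],[0,0,0]],[-1,[0,0,0],[0,0,0]]]'
python3 - <<'E'
from h import *
print(manip.get_obs()["position"],manip.get_obs()["ft_force"])
b=manip.camera("wrist");a=manip.camera("top")[130:310,60:300]
cv2.imwrite("pics/t7.png",np.hstack([cv2.resize(a,(400,300)),cv2.resize(b,(400,300))]))
E
```

```text
clock: 14.1
position: [0.523, 0.1312, 0.0434]
ee_rot: [1.0, -0.0, -0.0, 0.0]
ft_force: [-2.8, -1.3, 2.1]
grip_width: 0.0
clock: 14.6
position: [0.6192, 0.1336, 0.0431]
ee_rot: [1.0, -0.0, -0.0, 0.0]
ft_force: [-2.1, -0.2, 0.9]
grip_width: -0.002
clock: 15.1
position: [0.6373, 0.1341, 0.0439]
ee_rot: [1.0, 0.0, 0.0, 0.0]
ft_force: [0.6, 0.0, 0.5]
grip_width: -0.0
[0.63734075 0.13406678 0.04390052] [0.55008515 0.00441482 0.46968083]
```

View pics/t7.png

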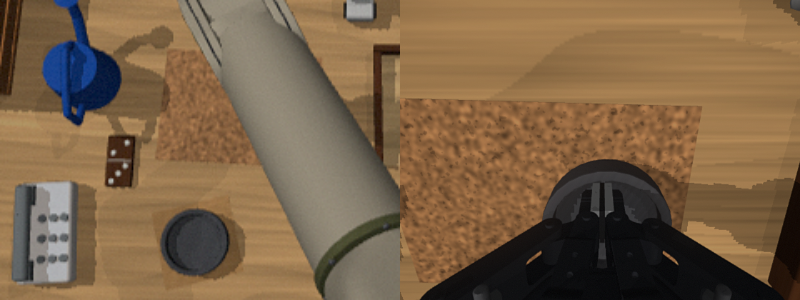

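The coaster is on the cork. I'll release it and go to the left-hand one, checking the placing from the top view.

```bash
python3 -m crank '[[-1,[-0.15,0,0],[0,0,0]],[-1,[-0.1,0,0],[0,0,0]],[-1,[0,0,-0.2],[0,0,0]],[-1,[0,0,-0.4],[0,0,0]],[-1,[0,0,-0.4],[0,0,0]]]'; python3 -m crank '[[-1,[-0.54,-0.265,0],[0,0,0]],[-1,[-0.54,-0.265,0],[0,0,0]],[-1,[-0.54,-0.265,0],[0,0,0]],[-1,[-0.54,-0.265,0],[0,0,0]],[-1,[-0.5,-0.265,0],[0,0,0]]]';python3 -m crank '[[-1,[0,0,0],[0,0,0]],[-1,[0,0,0],[0,0,0]],[-1,[0,0,0],[0,0,0]],[-1,[0,0,0],[0,0,0]],[-1,[0,0,0],[0,0,0]]]'; python3 - <<'E'
from h import *
print(manip.get_obs()["position"],manip.get_obs()["ft_force"])
b=manip.camera("wrist");i=manip.camera("top");a=i[130:310,60:300]
for e in blobs(i): print(np.round(e[0],1),np.round(e[1],1),px2w("top",e[0],.02)[0])
cv2.imwrite("pics/t8.png",np.hstack([cv2.resize(a,(400,300)),cv2.resize(b,(400,300))]))
E
```

```text
clock: 15.7
position: [0.6174, 0.134, 0.1258]
ee_rot: [1.0, 0.0, 0.0, -0.0]
ft_force: [0.9, 0.4, 0.5]
grip_width: -0.002
clock: 16.2
position: [0.4031, 0.2409, 0.1249]
ee_rot: [1.0, 0.0, 0.001, 0.0]
ft_force: [0.2, 0.1, 0.2]
grip_width: -0.002
clock: 16.7
position: [0.4052, 0.2396, 0.1237]
ee_rot: [1.0, -0.001, -0.0, -0.0]
ft_force: [0.1, 0.4, 0.1]
grip_width: 0.001
[0.40522782 0.23956711 0.12369947] [0.13211446 0.42757237 0.12681623]
[163.7 265. ] [37.3 93.3] [0.4229077  0.27310411 0.02      ]
[359.5 198.2] [36.1 37.2] [ 0.61040977 -0.22463914  0.02      ]
[224.6 195.2] [36.2 37.4] [0.60693855 0.12960074 0.02      ]
[116.7 182.6] [22.5 45. ] [0.63142883 0.41096418 0.02      ]
```

View pics/t8.png

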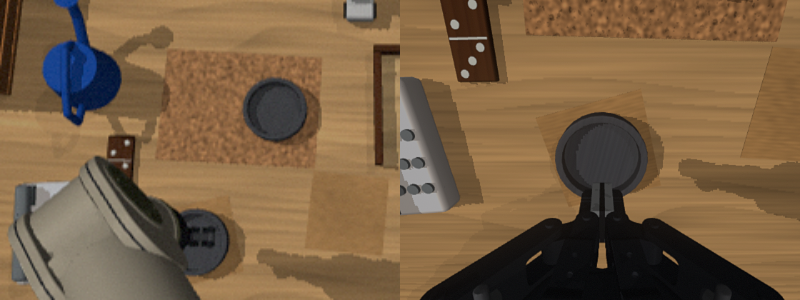

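The right-hand coaster is wholly on the cork at (.607,.130). The left one is straight below the tool, so I'll lower and drag it.

```bash
python3 -m crank '[[-1,[0,0,0.2],[0,0,0]],[-1,[0,0,0.35],[0,0,0]],[-1,[0,0,0.28],[0,0,0]],[-1,[0,0,0.17],[0,0,0]],[-1,[0,0,0],[0,0,0]]]'; python3 -m crank '[[-1,[0.12,0,0],[0,0,0]],[-1,[0.12,0,0],[0,0,0]],[-1,[0.06,0,0],[0,0,0]],[-1,[0.06,0,0],[0,0,0]],[-1,[0.06,0,0],[0,0,0]]]';python3 -m crank '[[-1,[0.06,0,0],[0,0,0]],[-1,[0.08,0,0],[0,0,0]],[-1,[0.08,0,0],[0,0,0]],[-1,[0.08,0,0],[0,0,0]],[-1,[0.08,0,0],[0,0,0]]]'
```

```text
clock: 17.3
position: [0.4037, 0.2394, 0.0422]
ee_rot: [1.0, 0.0, -0.001, 0.0]
ft_force: [-0.2, 0.0, 0.1]
grip_width: -0.001
clock: 17.8
position: [0.4384, 0.2401, 0.0439]
ee_rot: [1.0, 0.0, -0.0, 0.0]
ft_force: [-2.1, 0.6, 2.4]
grip_width: -0.002
clock: 18.3
position: [0.4691, 0.2399, 0.0437]
ee_rot: [1.0, 0.0, 0.0, 0.0]
ft_force: [-2.1, 0.8, 2.0]
grip_width: 0.0
```

```bash
python3 -m crank '[[-1,[0.1,0,-0.01],[0,0,0]],[-1,[0.1,0,0],[0,0,0]],[-1,[0.1,0,0],[0,0,0]],[-1,[0.1,0,0],[0,0,0]],[-1,[0.1,0,0],[0,0,0]]]';python3 - <<'E'
from h import *
print(manip.get_obs()["position"],manip.get_obs()["ft_force"])
b=manip.camera("wrist");i=manip.camera("top");a=i[130:310,60:300]
cv2.imwrite("pics/t9.png",np.hstack([cv2.resize(a,(400,300)),cv2.resize(b,(400,300))]))
E
```

```text
clock: 18.8
position: [0.5092, 0.2399, 0.0444]
ee_rot: [1.0, 0.0, -0.0, 0.0]
ft_force: [-2.2, -0.0, -0.8]
grip_width: -0.001
[0.50921404 0.23988722 0.04436883] [-2.18310304e+00 -7.74179326e-04 -8.08992659e-01]
```

View pics/t9.png

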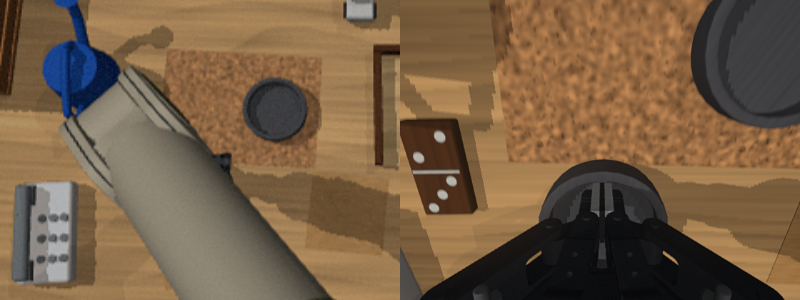

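```bash
python3 -m crank '[[-1,[0.18,-0.02,0],[0,0,0]],[-1,[0.2,-0.02,0],[0,0,0]],[-1,[0.18,-0.02,0],[0,0,0]],[-1,[0.15,-0.02,0],[0,0,0]],[-1,[0.1,-0.02,0],[0,0,0]]]';python3 - <<'E'
from h import *
print(manip.get_obs()["position"],manip.get_obs()["ft_force"])
cv2.imwrite("pics/s9.png",manip.camera("scene"))
E
```

```text
clock: 19.4
position: [0.574, 0.2479, 0.0444]
ee_rot: [1.0, -0.0, -0.0, 0.0]
ft_force: [-3.0, 0.4, 0.3]
grip_width: 0.001
[0.57395328 0.24791082 0.04443702] [-3.04937774  0.41827249  0.33293313]
```

View pics/s9.png

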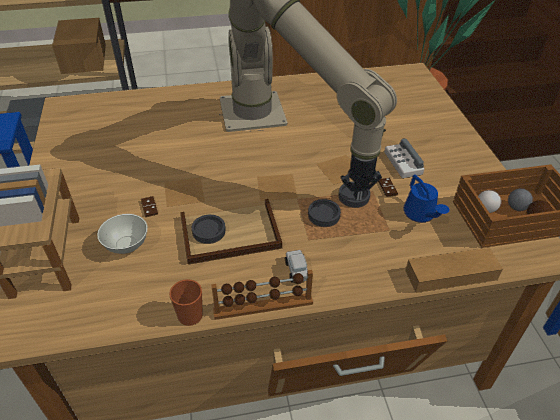

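The gripper is well clear of the can and domino. The drag stays at 2–3 N, the same as the right-hand coaster and far below the rough one's 5–8 N, so this one is smooth. I'll continue onto the cork.

```bash
python3 -m crank '[[-1,[0.15,0,0],[0,0,0]],[-1,[0.18,0,0],[0,0,0]],[-1,[0.18,0,0],[0,0,0]],[-1,[0.15,0,0],[0,0,0]],[-1,[0.12,0,0],[0,0,0]]]';python3 -m crank '[[-1,[0.04,0,0],[0,0,0]],[-1,[0,0,0],[0,0,0]],[-1,[0,0,0],[0,0,0]],[-1,[-0.15,0,0],[0,0,0]],[-1,[-0.1,0,0],[0,0,0]]]';python3 -m crank '[[-1,[0,0,-0.1],[0,0,0]],[-1,[0,0,-0.3],[0,0,0]],[-1,[0,0,-0.4],[0,0,0]],[-1,[0,0,-0.4],[0,0,0]],[-1,[0,0,-0.4],[0,0,0]]]';python3 -m crank '[[-1,[-0.5,0,-0.3],[0,0,0]],[-1,[-0.5,0,-0.3],[0,0,0]],[-1,[-0.5,0.2,0],[0,0,0]],[-1,[-0.3,0.5,0],[0,0,0]],[-1,[0,0.5,0],[0,0,0]]]'
python3 - <<'E'
from h import *
print(manip.get_obs()["position"],manip.get_obs()["ft_force"])
i=manip.camera("top");cv2.imwrite("pics/t10.png",i)
for e in blobs(i): print(np.round(e[0],1),np.round(e[1],1),px2w("top",e[0],.02)[0])
E
```

```text
clock: 19.95
position: [0.6359, 0.2481, 0.0445]
ee_rot: [1.0, 0.0, -0.0, 0.0]
ft_force: [-3.0, -0.0, -0.0]
grip_width: 0.002
clock: 20.45
position: [0.6181, 0.2482, 0.0446]
ee_rot: [1.0, 0.0, 0.0, 0.0]
ft_force: [-0.6, 0.5, -0.2]
grip_width: 0.005
clock: 20.95
position: [0.6191, 0.248, 0.1747]
ee_rot: [1.0, 0.0, 0.0, -0.0]
ft_force: [-0.1, -0.3, 0.2]
grip_width: 0.0
clock: 21.45
position: [0.4724, 0.1524, 0.2215]
ee_rot: [1.0, 0.002, 0.001, 0.001]
ft_force: [1.9, -0.0, -0.8]
grip_width: -0.001
[0.47236062 0.1523961  0.22152352] [ 1.94931194 -0.0143598  -0.83170199]
[359.5 198.2] [36.1 37.4] [ 0.61044602 -0.22470153  0.02      ]
[224.6 195.2] [36.2 37.4] [0.60689306 0.12966488 0.02      ]
[117.1 181.4] [22.9 42.1] [0.63446543 0.41035193 0.02      ]
```

View pics/t10.png

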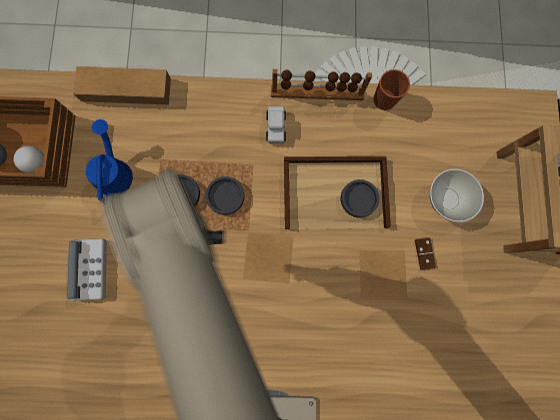

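The arm hides the left part of the cork, so I'll move it to the right and look again.

```bash
python3 -m crank '[[-1,[0,0.6,0],[0,0,0]],[-1,[0,0.6,0],[0,0,0]],[-1,[0,0.6,0],[0,0,0]],[-1,[0,0.6,0],[0,0,0]],[-1,[0,0.6,0],[0,0,0]]]';python3 -m crank '[[-1,[0,0.5,0],[0,0,0]],[-1,[0,0,0],[0,0,0]],[-1,[0,0,0],[0,0,0]],[-1,[0,0,0],[0,0,0]],[-1,[0,0,0],[0,0,0]]]'
python3 - <<'E'
from h import *
i=manip.camera("top")
for e in blobs(i): print(np.round(e[0],1),np.round(e[1],1),px2w("top",e[0],.02)[0])
j=manip.camera("scene")
cv2.imwrite("pics/t11.png",np.hstack([cv2.resize(i[90:310,60:300],(400,367)),cv2.resize(j[120:340,80:480],(400,367))]))
E
```

```text
clock: 22.0
position: [0.475, -0.09, 0.2217]
ee_rot: [1.0, 0.0, 0.001, 0.001]
ft_force: [1.1, 0.6, 0.2]
grip_width: 0.001
clock: 22.5
position: [0.4753, -0.1266, 0.2209]
ee_rot: [1.0, 0.001, 0.0, 0.0]
ft_force: [-0.3, 0.7, -0.6]
grip_width: -0.002
[224.6 195.2] [36.3 37.4] [0.60694082 0.12972412 0.02      ]
[179.8 193.1] [36.5 38.3] [0.60873916 0.24609226 0.02      ]
[116.7 182.6] [22.5 45. ] [0.63142883 0.41096418 0.02      ]
```

View pics/t11.png

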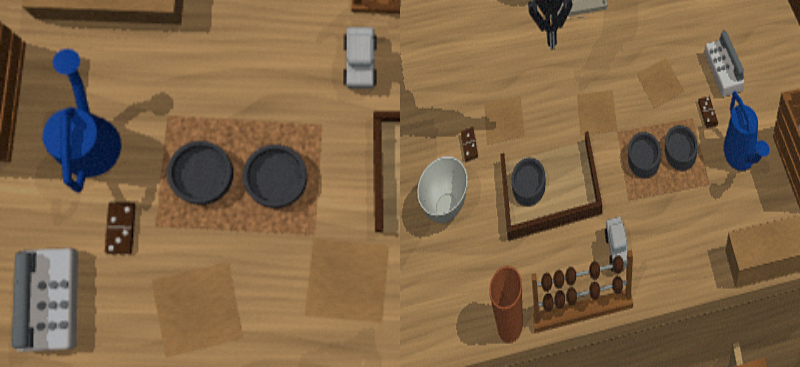

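Both smooth coasters lie wholly on the cork with about 14 mm or more of margin. The rough one is wholly inside the tray, nothing else has moved, and the gripper is clear. Handing in.

```bash
python3 -c "
from workcell import manip
print(manip.hand_in())"
```

```text
the job is handed in; nothing more can be done
None
```

I dragged each coaster with closed fingers inside its rim, sorted all three and handed the job in at about 22.6 s. None was lifted.

| Coaster | Drag force | Foot | Final position (m) |
|---|---|---|---|
| Middle | 5–8 N | rough | in the tray at (0.610, -0.225) |
| Right | 1.6–2.9 N | smooth | on the cork at (0.607, 0.130) |
| Left | 2.1–3.0 N | smooth | on the cork at (0.609, 0.246) |

**Last checks:** The final top and scene pictures show both smooth coasters wholly on the cork, about 14 mm or more from its edge. The rough one is wholly inside the tray. The toys and the bowl look unmoved, and the gripper is well clear of everything.

**Disagreements:**
- **Smooth readings high:** most were above the stated 0.8–1.6 N, I think from sensor offset and some vertical load on the fingers. They still stay well below the rough range.
- **First drag disturbed:** the first drag of the middle coaster read about 10 N with 9 N of vertical force, so the fingertips were probably too low in the hollow. I raised them and got a clean 5.0 N, at the bottom of the rough range. Later readings, some with a few newtons of vertical load, were 4.9–7.9 N.

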